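# Open the wide push-to-open worktop cupboard

### The arm

A 6-joint arm with a two-finger parallel gripper is mounted at the origin on a cart in front of the work surface, level with it; the furniture and walls round the work are solid. World frame = base frame: x ahead of the robot, y to its left, z up, the work surface at z = 0. Lengths are in mm, angles in rad, forces in N, time in s.
With the tool pointing down it reaches from about 350 to 775 mm from the base axis. Payload 7.3 kg.
Tool frame: the origin (TCP) lies on the front face of the gripper's body, between the roots of the fingers; the fingertips stand 66 mm ahead of it and the grasp point (between the pads) lies 47 mm ahead of it (bot.tip_extent is the distance from the TCP to the fingertips, in mm); z points along the fingers, y is the line along which they close (so a half turn about z gives the same grasp; the last joint's range is limited). The gripper opens to 92 mm and grips with 3 to 60 N. Pads are 19 mm wide; open, the fingers measure 130 mm over their backs; the gripper's body (75 mm by 190 mm) begins 47 mm behind the grasp point.
Start: joints at [-1.393, 0.342, 1.524, -0, 1.275, -0.146], TCP at [167.062, -497.724, 292.241] pointing down, gripper open.
Joint ranges: [-2.53, 2.53], [-0.77, 2.02], [0.04, 2.7], [-1, 4.14], [0.28, 2.66], [-3.11, 3.11]. Speed limits (rad/s): [2.57, 2.57, 3.14, 3.14, 3.14, 3.14].

### API

Orientations are given as [roll, pitch, yaw] about the fixed x, y, z axes, in that order (R = Rz(yaw) Ry(pitch) Rx(roll)).
In Python, from plant import readout, viewer, order, bot gives the robot as it stands.
- The arm moves only by the shell command python3 -m creep 'ROWS'. ROWS is text: rows parted by semicolons, each of 7 numbers parted by spaces: the shift along the world's x, y, z in m, then the turn, a rotation vector about the world's x, y, z in rad, then the opening in per cent of the stroke, from 0 (shut) to 100 (fully open). A call has 1 to 8 rows; each row shifts and turns the commanded pose from where the row before left it; what a row does not reach is not made up. A row lasts 1/12 s, in which the tool goes at most 41.7 mm and 7.16 degrees, less where a joint would pass 70% of its speed; a pose out of reach is approached as far as the arm can. A call is refused whole if a number of a shift passes 0.0417 or a number of a turn 0.125, either way. A call with a gripper value outside its range is refused whole. The fingers move at their own pace and stop on an object; the grip force is fixed at half the most. Time passes only in rows, so rows that do not move let the fingers close. It gives the time, the measured TCP pose, the force, the opening and the grip force at its end, in the units of the state.
- readout.get_obs(): the state, without advancing time (a new reading comes with each control period).
- viewer.capture(name): name is "side" or "top"; returns the picture (420x560x3 uint8, red, green, blue); there is no depth.
- viewer.camera_info(name): a dict with "fx", "fy", "cx", "cy" (pixels), "D" ([k1, k2, p1, p2, k3] as OpenCV has them; the pictures are not rectified), "origin" and "rotation" of the camera in the world. Camera axes: x right, y up, looking along -z (the intrinsics and any distortion apply to the point x, -y, -z); pixel columns grow to the right and rows downward; lengths in mm; the calibration is good to about 2 mm. A picture is of the moment at which its call begins. camera_info takes no time and is no camera call.
- order.close_job(): hands the job in; it is judged then, once.
The state is a dict: "time": time; "joint_positions": joint angles; "dq": joint speeds; "tau": joint torques, N m; "tool_pos": TCP position; "tcp_rot": TCP orientation; "contact_force": force on the tool from outside, world axes, zero at the start; "moment": the same for the moment, N m; "grip_width": finger opening in mm; "finger_force": force on a finger pad.
Only numpy, scipy, OpenCV 4.12 (cv2) and the standard library are available. Lean on these libraries where they do the work, as an engineer would, in place of code of your own. Each camera call takes 0.05 s, during which the arm holds its last target. There are 200 camera calls.

### The job

Open the wider of the two small wooden cupboards on the worktop: gently push its handleless front inward near the top edge until the catch lets go and the spring pops it ajar, then, without pinching it, draw the front down with your fingertips until it lies fully open. Leave the narrow cupboard shut and the mug, tin, jar and phone where they are, and finish clear of everything.

Things in the scene. Friction and masses are not known exactly. Their poses are not given: they have to be found in the camera images.
- wide_unit: Wider of two small pale wooden cupboards fixed left and right of the sink (either may be left): 130 deep, 200 wide, 140 high (mm). Origin at the centre of its underside; x axis points from its front to its back (the front looks along -x, roughly to the robot), z up. Its front is a handleless drop-down flap 200 wide, 125 high, 12 thick, 5.5 mm off the carcass, top edge at height 137 when shut.
- wide_press (a point): Where to press the wide cupboard's flap: on its outer face, mid-width, 20 mm below its upper (free) edge. Pushed in about 5 mm here (5 to 6 N, then a hard stop at 6 mm; first contact may feel like a brief harder knock) the catch lets go; when the fingers back off, a sprung pin swings the flap out to about 0.5 rad. Do not force it beyond 40 N. Once freed it does not latch again.
- wide_edge (a point): Middle of the free (upper) edge of the wide cupboard's flap, on its inner face (toward the cupboard). When ajar there are some 60 mm between it and the carcass front for fingertips to enter from above; the catch bar and spring pin sit at mid-width behind the flap, 24 mm and more below the edge. Moving the flap takes 1 to 3 N here.
- wide_hinge (a point): Middle of the wide cupboard's hinge line, which runs along the unit's y axis, at the foot of the flap's inner face, 12 mm above the worktop; 125 mm from the free edge.
- wide_flap (a joint): Angle of the wide cupboard's flap about its bottom hinge, rad: 0 shut, negative pushed in, growing as its top comes out toward the robot and down. Latched, it cannot be pulled open. Limits -0.055 and 1.5 (fully open, almost level). After it has popped ajar to about 0.5, a stiff damped hinge holds it at whatever angle it is left.
- slim_unit: The narrower cupboard, of the same make: 130 deep, 130 wide, 140 high (mm); fixed. Origin at the centre of its underside, x axis from front to back. To be left shut.
- slim_flap (a joint): Angle of the narrow cupboard's flap, rad: 0 shut, works as the wide one's.
- mug: Large white mug with grey dots, 82 x 114 x 91 high, standing loose on the worktop's front strip before the sink. Origin at its underside. Bystander.
- tin: Food tin, 58 across, 72 high, loose on the front strip before the sink. Origin at its underside. Bystander.
- jar: Glass jar with a green lid, 68 x 74 x 84 high, loose on the front strip before the sink. Origin at its underside. Bystander.
- phone: Black phone 128 x 70 x 9, lying loose on top of the wide cupboard, its length across it. Origin at its underside. Bystander.

How it is judged (in metres and radians):
On the way, in this order (a step that is already met when the one before it is completed fails the run):
1. the wide cupboard's front is pushed in until the catch lets go (value of joint wide_flap below -0.025 rad), for 0.02 s.
2. the spring has popped the front ajar (value of joint wide_flap between 0.35 and 0.9 rad), for 0.1 s.
At the end, for the whole second after the job is handed in: The wide cupboard's front lies open at 1.35 rad or more (fully open is 1.5) and at rest, the narrow one is shut, and mug, tin, jar and phone are within 30 mm of where they stood (value of joint wide_flap above 1.35 rad and not (velocity of joint wide_flap above 0.05 rad/s) and value of joint slim_flap below 0.06 rad and distance of each of mug, tin, jar, phone from where it was at the start of the episode below 0.03 m); the robot touches nothing.
It fails at once if the narrow cupboard is opened (value of joint slim_flap above 0.15 rad).
It fails at once if the mug, tin, jar or phone is shifted or lifted more than 30 mm (distance of any of mug, tin, jar, phone from where it was at the start of the episode above 0.03 m).
It fails at once if the mug, tin or jar is tipped over (angle between any of mug, tin, jar's own z axis and vertical above 0.5 rad).
It fails at once if the wide cupboard's front is pinched between the fingers (contact force between each of wide_flap_c0, wide_flap_c1 and the fingers above 4 N).
It fails at once if the wide cupboard's front is forced with more than 40 N (contact force between wide_flap and the fingers above 40 N).
It also fails if it takes over 58 s, if anything falls off the work surface, if the arm or the gripper's body presses on something with over 40 N, if the wrist force passes 120 N, or if a joint passes its speed limit or range.

## Working session

There is one attempt and no reset: what is moved stays moved. The work goes in short steps, Python scripts to look and compute and a shell command to move; the robot and the scene stay as the last step left them, time stands still between calls to the robot, and variables do not carry over. Pictures are saved under pics/ and viewed, at most 10 in all, crops included, and the job is handed in when it is done.

```bash
mkdir -p pics
python3 - <<'E'
from plant import readout, viewer
import cv2
for n in ("top","side"):
    cv2.imwrite(f"pics/{n}0.png",viewer.capture(n)[:,:,::-1]); print(viewer.camera_info(n))
o=readout.get_obs();print(o)
E
```

```text
{'fx': 392.8012691166332, 'fy': 392.8012691166332, 'cx': 275.81776591361864, 'cy': 209.19836112792728, 'D': array([-0.04041087,  0.        ,  0.        ,  0.        ,  0.        ]), 'origin': array([ 293.27746479,  -54.46437584, 1384.36667684]), 'rotation': array([ 0.19086432, -0.02119056, -1.54362703])}
{'fx': 401.1876175793353, 'fy': 401.1876175793353, 'cx': 280.9350729532575, 'cy': 211.71593471544338, 'D': array([-0.10304145,  0.        ,  0.        ,  0.        ,  0.        ]), 'origin': array([434.12917494, 548.38021097, 867.84704814]), 'rotation': array([ 6.75146343e-01, -2.80837192e-03, -2.96416034e+00])}
{'time': 0.1, 'joint_positions': array([-1.39296886e+00,  3.42651292e-01,  1.52488488e+00, -1.81914686e-06,
        1.27536407e+00, -1.45976872e-01]), 'dq': array([-7.15171542e-04, -1.35091274e-03, -1.48883975e-03, -1.11121603e-03,
        1.25235019e-06, -1.18013539e-03]), 'tau': array([ 1.65162237e-03, -4.32004237e+01, -2.44692671e+01,  7.19272415e-02,
        5.25913434e-02, -5.30027239e-05]), 'tool_pos': array([ 167.02956508, -497.45687951,  291.62807662]), 'tcp_rot': array([-3.14029872e+00, -1.88479651e-04,  3.23804745e-01]), 'contact_force': array([-0.18793183, -0.46509632,  0.21529359]), 'moment': array([ 0.02677672, -0.03616101, -0.0078369 ]), 'finger_force': 0.0, 'grip_width': 91.61032165317528}
```

View pics/top0.png

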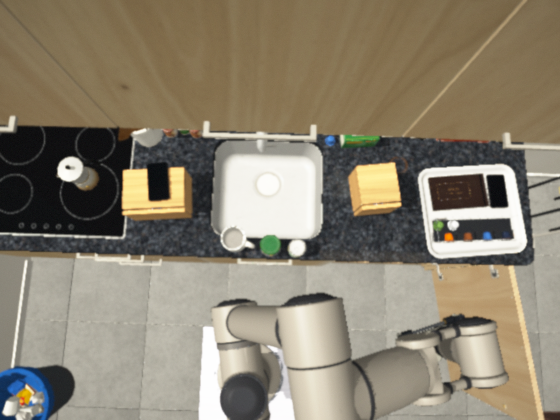

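View pics/side0.png

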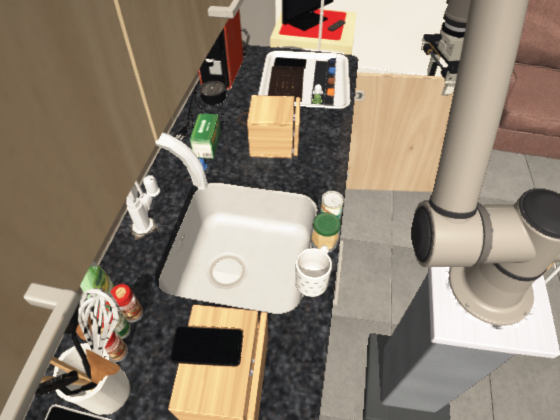

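The wide cupboard is on the left: around (157,193) in top and (220,360) in side. The slim one is on the right at (375,188). The mug is at (233,238) in top. Enlarging the wide cupboard.

Run:
```python
import cv2,numpy as np
a=cv2.imread("pics/top0.png")[150:260,100:260]; b=cv2.imread("pics/side0.png")[280:420,150:350]
a=cv2.resize(a,None,fx=4.8,fy=4.8,interpolation=cv2.INTER_CUBIC); b=cv2.resize(b,None,fx=4,fy=4,interpolation=cv2.INTER_CUBIC)
cv2.imwrite("pics/a.png",a);cv2.imwrite("pics/b.png",b)
```

```text
(no output)
```

View pics/a.png

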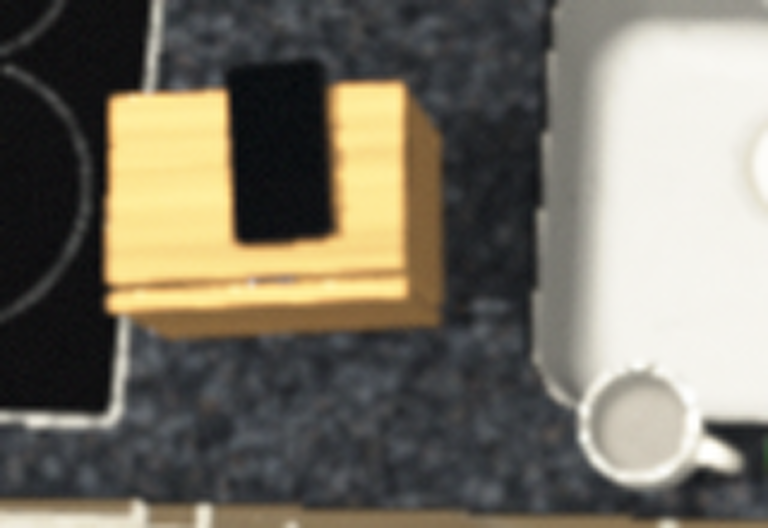

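View pics/b.png

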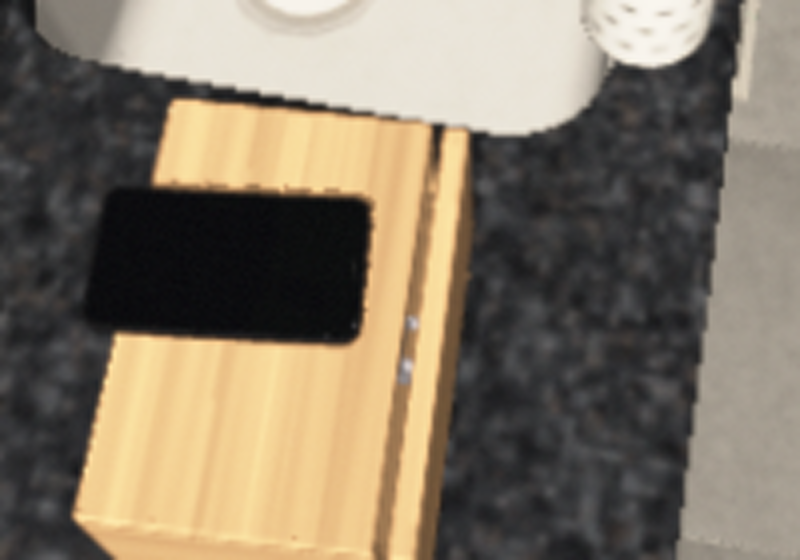

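Crop of top: flap outer top edge runs (107,313)–(408,297), carcass back edge (107,95)–(404,82). Crop of side: carcass back-right corner (172,99), front-right (430,124), flap outer right corner (469,128).

```bash
cat > h.py <<'E'
import numpy as np, cv2
from scipy.spatial.transform import Rotation as R
from plant import viewer
def ray(cam,uv,z):
    c=viewer.camera_info(cam);K=np.array([[c['fx'],0,c['cx']],[0,c['fy'],c['cy']],[0,0,1]])
    p=cv2.undistortPoints(np.array([[uv]],float),K,c['D'])[0,0]
    d=R.from_euler('xyz',c['rotation']).apply([p[0],-p[1],-1]);o=c['origin']
    return np.round(o+d*(z-o[2])/d[2],1)
E
python3 - <<'E'
from h import *
T=lambda u,v,z:ray('top',(100+(u+.5)/4.8-.5,150+(v+.5)/4.8-.5),z)
S=lambda u,v,z:ray('side',(150+(u+.5)/4-.5,280+(v+.5)/4-.5),z)
for n,p in dict(BL=(107,95,140),BR=(404,82,140),FL=(105,285,140),FR=(406,271,140),flapL=(107,313,137),flapR=(408,297,137),mugtop=(585,425,91),mugfront=(640,487,91),phone=(235,242,149)).items(): print(n,T(*p))
for n,p in dict(BR=(172,99,140),FR=(430,124,140),flapRo=(469,128,137),flapRi=(443,127,137),pin1=(413,322,115),phone=(355,342,149)).items(): print('s',n,S(*p))
for p in ((220,238),(233,250)):print('mug',ray('top',p,91))
for p in ((296,262),(313,295),(330,270)):print('mugside',ray('side',p,40))
for p in ((95,262),(60,262)): print('edge',ray('top',p,0))
E
```

```text
BL [651.7 435.  140. ]
BR [667.2 232.2 140. ]
FL [519.6 422.7 140. ]
FR [535.4 221.2 140. ]
flapL [501.1 420.5 137. ]
flapR [518.3 219.3 137. ]
mugtop [441.  101.6  91. ]
mugfront [399.6  61.8  91. ]
phone [549.9 335.  149. ]
s BR [665.4 236.7 140. ]
s FR [537.1 226.1 140. ]
s flapRo [518.3 223.4 137. ]
s flapRi [530.9 225.2 137. ]
s pin1 [527.3 315.2 115. ]
s phone [546.5 339.3 149. ]
mug [441.3 106.5  91. ]
mug [403.1  61.8  91. ]
mugside [485.8  41.6  40. ]
mugside [434.1 121.6  40. ]
mugside [402.8  49.4  40. ]
edge [353.7 550.7   0. ]
edge [349.5 674.5   0. ]
```

```bash
python3 -m creep '0.021 0.033 0 0 0 -0.02 0;0.021 0.033 0 0 0 -0.02 0;0.021 0.033 0 0 0 -0.02 0;0.021 0.033 0 0 0 -0.02 0;0.021 0.033 0 0 0 -0.02 0;0.021 0.033 0 0 0 -0.02 0;0.021 0.033 0 0 0 -0.02 0;0.021 0.033 0 0 0 -0.02 0'
python3 -m creep '0.021 0.033 0 0 0 -0.02 0;0.021 0.033 0 0 0 -0.02 0;0.021 0.033 0 0 0 -0.02 0;0.021 0.033 0 0 0 -0.02 0;0 0.036 0 0 0 0 0;0 0.036 0 0 0 0 0;0 0.036 0 0 0 0 0;0 0.036 0 0 0 0 0'
```

```text
time: 0.77
tool_pos: [335.5, -231.9, 292.1]
tcp_rot: [-3.141, 0.0, 0.162]
contact_force: [0.3, -0.2, -0.9]
grip_width: 43.0
finger_force: 0.0
time: 1.43
tool_pos: [418.6, 44.1, 292.0]
tcp_rot: [-3.142, 0.001, 0.084]
contact_force: [0.7, 0.4, -0.1]
grip_width: 0.6
finger_force: 0.0
```

```bash
python3 -m creep '0.005 0.0347 0 0 0 0 0;0.005 0.0347 0 0 0 0 0;0.005 0.0347 0 0 0 0 0;0.005 0.0347 0 0 0 0 0;0.005 0.0347 0 0 0 0 0;0.005 0.0347 0 0 0 0 0;0.005 0.0347 0 0 0 0 0;0.005 0.0347 0 0 0 0 0'
python3 -m creep '0 0 -0.029 0 0 0 0;0 0 -0.029 0 0 0 0;0 0 -0.029 0 0 0 0;0 0 -0.029 0 0 0 0;0 0 0 0 0 0 0;0 0 0 0 0 0 0'
python3 - <<'E'
from plant import viewer
import cv2,numpy as np
a=viewer.capture("top")[150:260,100:260]; b=viewer.capture("side")[260:420,150:350]
a=cv2.resize(a,(640,440),interpolation=2);b=cv2.resize(b,None,fx=3,fy=3,interpolation=2)
cv2.imwrite("pics/c.png",b[:,:,::-1])
E
```

```text
time: 2.1
tool_pos: [458.8, 321.7, 291.8]
tcp_rot: [3.141, 0.001, 0.084]
contact_force: [2.2, -0.8, -0.3]
grip_width: 0.3
finger_force: 0.0
time: 2.6
tool_pos: [458.4, 319.5, 175.2]
tcp_rot: [3.14, 0.004, 0.084]
contact_force: [-0.4, 0.9, 0.5]
grip_width: 0.5
finger_force: 0.0
```

View pics/c.png

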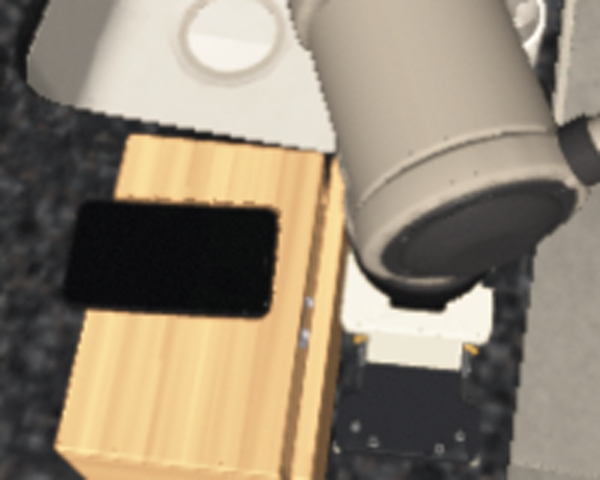

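The gripper (crop (410,330)) stands free just in front of the flap at mid-width. I'll creep in now.

```bash
python3 -m creep '0.010 0.001 0 0 0 0 0;0.010 0.001 0 0 0 0 0;0.007 0.001 0 0 0 0 0;0.004 0 0 0 0 0 0;0.002 0 0 0 0 0 0;0.001 0 0 0 0 0 0;0.001 0 0 0 0 0 0;0 0 0 0 0 0 0'
python3 -m creep '0.001 0 0 0 0 0 0;0.001 0 0 0 0 0 0;0.001 0 0 0 0 0 0;0 0 0 0 0 0 0'
python3 -m creep '0.001 0 0 0 0 0 0;0.001 0 0 0 0 0 0;0.001 0 0 0 0 0 0;0 0 0 0 0 0 0'
```

```text
time: 3.37
tool_pos: [493.9, 322.9, 176.3]
tcp_rot: [3.141, 0.0, 0.084]
contact_force: [-0.0, -0.8, -0.0]
grip_width: 0.2
finger_force: 0.0
time: 3.7
tool_pos: [497.2, 322.9, 176.3]
tcp_rot: [3.142, -0.0, 0.084]
contact_force: [0.8, -0.5, 0.2]
grip_width: 0.2
finger_force: 0.0
time: 4.03
tool_pos: [500.3, 322.9, 176.2]
tcp_rot: [3.142, -0.0, 0.084]
contact_force: [-0.0, -0.0, 0.3]
grip_width: 0.4
finger_force: 0.0
```

```bash
for i in 1 2 3; do python3 -m creep '0.001 0 0 0 0 0 0;0.001 0 0 0 0 0 0;0 0 0 0 0 0 0' | egrep 'pos|force'; done
```

```text
tool_pos: [501.6, 322.9, 176.3]
contact_force: [-4.2, 0.7, 1.8]
finger_force: 1.9
tool_pos: [503.4, 323.0, 176.3]
contact_force: [-6.0, -0.1, 3.7]
finger_force: 3.0
tool_pos: [505.2, 323.1, 176.4]
contact_force: [-6.4, 0.7, 4.8]
finger_force: 3.4
```

```bash
for i in 1 2; do python3 -m creep '0.001 0 0 0 0 0 0;0 0 0 0 0 0 0' | egrep 'pos|force'; done
```

```text
tool_pos: [506.2, 323.2, 176.4]
contact_force: [-6.9, 0.9, 5.2]
finger_force: 3.5
tool_pos: [507.2, 323.2, 176.4]
contact_force: [-8.1, 1.3, 5.2]
finger_force: 3.6
```

```bash
python3 -m creep '0.001 0 0 0 0 0 0;0 0 0 0 0 0 0;-0.01 -0.001 0 0 0 0 0;-0.015 -0.001 0 0 0 0 0;-0.02 -0.001 0 0 0 0 0;-0.022 -0.001 0 0 0 0 0;-0.022 -0.002 0 0 0 0 0;-0.01 0 0 0 0 0 0'
python3 -m creep '0 0 0.01 0 0 0 0;0 0 0.03 0 0 0 0;0 0 0.03 0 0 0 0;0 0 0 0 0 0 0;0 0 0 0 0 0 0'
python3 - <<'E'
from plant import viewer
import cv2,numpy as np
b=viewer.capture("side")[260:420,150:350];a=viewer.capture("top")[150:260,100:260]
a=cv2.resize(a,(800,550),interpolation=2)
b=cv2.resize(b,(800,640)[:2],interpolation=2);b=cv2.resize(b,(400,320))
a=cv2.resize(a,(400,275));c=np.vstack([a,b]);cv2.imwrite("pics/d.png",c[:,:,::-1])
E
```

```text
time: 5.78
tool_pos: [408.3, 316.5, 176.1]
tcp_rot: [3.141, 0.0, 0.084]
contact_force: [0.6, -0.2, -0.8]
grip_width: 0.8
finger_force: 0.0
time: 6.2
tool_pos: [412.3, 317.5, 248.8]
tcp_rot: [-3.139, -0.006, 0.083]
contact_force: [0.4, 0.8, 0.1]
grip_width: 0.2
finger_force: 0.0
```

View pics/d.png

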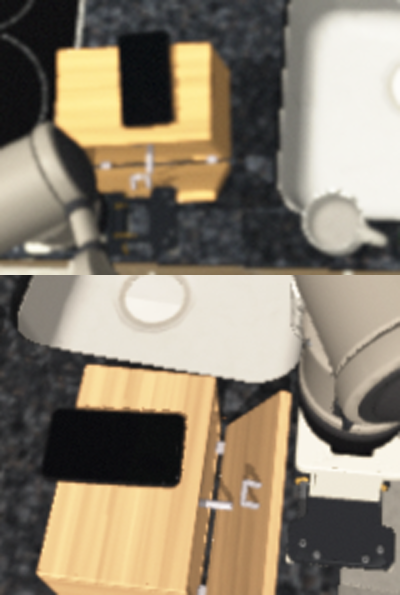

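Popped ajar (side inset: free edge from (290,390) to (275,595), catch and pin at mid-width). Next I put the fingertips in the gap, 50 mm to the right of the catch.

```bash
python3 -m creep '0.021 -0.0115 0 0 0 0 0;0.021 -0.0115 0 0 0 0 0;0.021 -0.0115 0 0 0 0 0;0.021 -0.0115 0 0 0 0 0;0 0 0 0 0 0 0;0 0 -0.02 0 0 0 0;0 0 -0.025 0 0 0 0;0 0 0 0 0 0 0'
python3 -m creep '0 0 -0.012 0 0 0 0;0 0 -0.012 0 0 0 0;0 0 -0.012 0 0 0 0;0 0 0 0 0 0 0'
```

```text
time: 6.97
tool_pos: [491.7, 269.9, 196.0]
tcp_rot: [3.139, 0.01, 0.083]
contact_force: [-1.2, 0.2, -1.3]
grip_width: 0.2
finger_force: 0.0
time: 7.3
tool_pos: [492.9, 270.7, 163.4]
tcp_rot: [3.14, 0.004, 0.084]
contact_force: [0.2, 0.5, 0.3]
grip_width: 0.4
finger_force: 0.0
```

```bash
python3 -m creep '-0.0028 0 -0.001 0 0 0 0;-0.0028 0 -0.001 0 0 0 0;-0.0028 0 -0.001 0 0 0 0;-0.0028 -0.001 -0.001 0 0 0 0;-0.0028 0 -0.001 0 0 0 0;-0.0028 0 -0.001 0 0 0 0;-0.0028 0 -0.001 0 0 0 0;-0.0028 -0.001 -0.001 0 0 0 0' | egrep 'pos|force'
python3 -m creep '-0.0018 0 -0.0018 0 0 0 0;-0.0018 0 -0.0018 0 0 0 0;-0.0018 0 -0.0018 0 0 0 0;-0.0018 0 -0.0018 0 0 0 0;-0.0018 0 -0.0018 0 0 0 0;-0.0018 0 -0.0018 0 0 0 0;-0.0018 0 -0.0018 0 0 0 0;-0.0018 -0.001 -0.0018 0 0 0 0' | egrep 'pos|force'
```

```text
tool_pos: [471.4, 269.0, 157.3]
contact_force: [1.2, 0.5, 0.0]
finger_force: 0.4
tool_pos: [457.2, 268.0, 142.7]
contact_force: [0.1, 0.6, -0.2]
finger_force: 0.3
```

```bash
python3 -m creep '-0.0014 0 -0.0021 0 0 0 0;-0.0014 0 -0.0021 0 0 0 0;-0.0014 0 -0.0021 0 0 0 0;-0.0014 0 -0.0021 0 0 0 0;-0.0014 0 -0.0021 0 0 0 0;-0.0014 0 -0.0021 0 0 0 0;-0.0014 0 -0.0021 0 0 0 0;-0.0014 -0.001 -0.0021 0 0 0 0' | egrep 'pos|force'
python3 - <<'E'
from plant import viewer
import cv2,numpy as np
b=viewer.capture("side")[260:420,150:350]
cv2.imwrite("pics/e.png",cv2.resize(b,None,fx=3,fy=3,interpolation=2)[:,:,::-1])
E
```

```text
tool_pos: [446.0, 267.0, 125.8]
contact_force: [-0.0, 0.3, 1.6]
finger_force: 0.3
```

View pics/e.png

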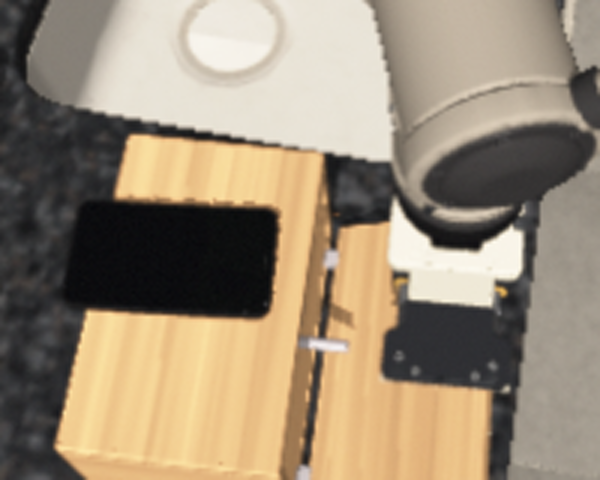

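The flap is following the fingertips and is well down: its free edge is at about (490,430) in the crop. I'll keep going down.

```bash
python3 -m creep '-0.001 0 -0.0024 0 0 0 0;-0.001 0 -0.0024 0 0 0 0;-0.001 0 -0.0024 0 0 0 0;-0.001 0 -0.0024 0 0 0 0;-0.001 0 -0.0024 0 0 0 0;-0.001 0 -0.0024 0 0 0 0;-0.001 0 -0.0024 0 0 0 0;-0.001 -0.001 -0.0024 0 0 0 0' | egrep 'pos|force'
python3 -m creep '-0.0005 0 -0.002 0 0 0 0;-0.0005 0 -0.002 0 0 0 0;-0.0005 0 -0.002 0 0 0 0;-0.0005 0 -0.002 0 0 0 0;-0.0005 0 -0.002 0 0 0 0;-0.0005 0 -0.002 0 0 0 0' | egrep 'pos|force'
for i in 1 2 3 4; do python3 -m creep '0 0 -0.001 0 0 0 0;0 0 0 0 0 0 0' | egrep 'pos|force'; done
```

```text
tool_pos: [438.0, 266.0, 106.6]
contact_force: [0.5, 0.4, 0.4]
finger_force: 0.3
tool_pos: [435.1, 265.9, 94.7]
contact_force: [0.2, -1.1, 0.4]
finger_force: 0.2
tool_pos: [434.9, 265.8, 93.5]
contact_force: [-0.2, -1.3, -0.8]
finger_force: 0.0
tool_pos: [435.0, 265.9, 92.7]
contact_force: [-0.4, -0.1, 0.3]
finger_force: 0.0
tool_pos: [435.0, 265.9, 91.8]
contact_force: [-0.6, 0.8, -0.0]
finger_force: 0.1
tool_pos: [435.0, 265.9, 90.7]
contact_force: [-0.4, -0.3, 0.4]
finger_force: 0.1
```

```bash
for i in 1 2 3 4 5; do python3 -m creep '0 0 -0.001 0 0 0 0;0 0 0 0 0 0 0' | egrep 'pos|force' | head -2; done
```

```text
tool_pos: [435.0, 265.9, 89.7]
contact_force: [-0.0, 0.2, 0.3]
tool_pos: [435.0, 265.8, 88.7]
contact_force: [0.2, -0.2, 0.1]
tool_pos: [435.0, 265.8, 87.7]
contact_force: [0.7, -0.8, 0.3]
tool_pos: [435.0, 265.8, 86.7]
contact_force: [-0.5, 0.1, -0.3]
tool_pos: [435.0, 265.9, 85.7]
contact_force: [-1.0, 0.1, 0.3]
```

```bash
for i in 1 2; do python3 -m creep '0 0 -0.001 0 0 0 0;0 0 0 0 0 0 0' | egrep 'pos|force' ; done
python3 -m creep '0 0 0.005 0 0 0 0;0 0 0.02 0 0 0 0;0 0 0.03 0 0 0 0;0 0 0.04 0 0 0 0;0 0 0.04 0 0 0 0;-0.005 -0.02 0.04 0 0 0 0;-0.005 -0.035 0.03 0 0 0 0;-0.005 -0.035 0 0 0 0 0'
python3 -m creep '0 -0.035 0 0 0 0 0;0 -0.035 0 0 0 0 0;0 -0.035 0 0 0 0 0;0 -0.035 0 0 0 0 0;0 -0.035 0 0 0 0 0;0 -0.035 0 0 0 0 0;0 0 0 0 0 0 0;0 0 0 0 0 0 0'
python3 - <<'E'
from plant import viewer
import cv2,numpy as np
b=viewer.capture("side")
cv2.imwrite("pics/f.png",b[:,:,::-1])
E
```

```text
tool_pos: [435.1, 265.9, 84.9]
contact_force: [0.2, -0.0, 2.0]
finger_force: 1.0
tool_pos: [435.1, 265.9, 84.6]
contact_force: [-2.3, -1.3, 8.1]
finger_force: 4.4
time: 13.02
tool_pos: [422.7, 181.3, 288.4]
tcp_rot: [-3.14, -0.011, 0.086]
contact_force: [1.5, -1.0, 0.0]
grip_width: 0.6
finger_force: 0.0
time: 13.68
tool_pos: [420.8, -30.5, 282.8]
tcp_rot: [-3.141, 0.0, 0.08]
contact_force: [0.6, -0.0, -0.7]
grip_width: 0.1
finger_force: 0.0
```

View pics/f.png

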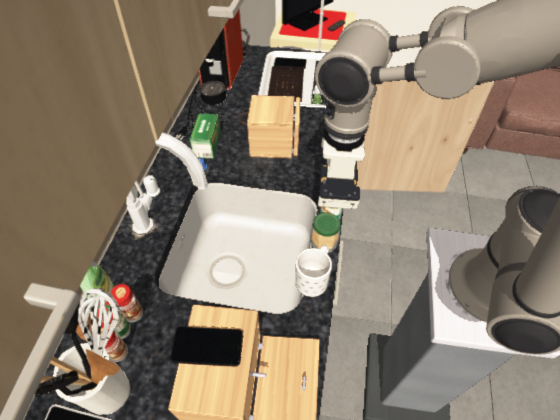

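The flap lies level at (290,375), where the fingers felt the end stop. The mug, jar and phone are unmoved, and the slim cupboard at (275,125) is shut. The tin at (332,203) is hidden behind the gripper, which is high above it (tips at about 217 mm).

```bash
python3 -c "
from plant import order
print(order.close_job())"
```

```text
the job is handed in; nothing more can be done
None
```

The wide cupboard's front was pushed in, popped ajar and drawn down until it met its stop. The narrow cupboard, mug, jar and phone looked undisturbed in the last picture; the tin was hidden behind the gripper, which stayed well above it. The arm is clear and the job is handed in, though no verdict came back.

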